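Widen the drying rack's bay and stand two tubs in it

ROBOT

A 7-joint arm with a two-finger parallel gripper is mounted at the origin on the work surface. World frame = base frame: x ahead of the robot, y to its left, z up, the work surface at z = 0. Lengths are in m, angles in rad, forces in N, time in s.
With the tool pointing down it reaches from about 0.425 to 0.925 m from the base axis. Payload 6.8 kg.
Tool frame: the origin (TCP) lies midway between the tips of the shut fingers; the grasp point (between the pads) lies 19 mm behind it; x points along the fingers, y is the direction in which the jaws open and shut, and the axes are right-handed (so a half turn about x gives the same grasp; the last joint's range is limited). The gripper opens to 85 mm and grips with 20 to 120 N. Pads are 22 mm wide; open, the fingers measure 114 mm over their backs; the gripper's body (76 mm by 85 mm) begins 54 mm behind the grasp point. The pads swing forward as they close: fully open they stand 13 mm farther back than shut.
Start: joints at [1.206, 0.477, 0.022, 1.555, -0.011, 1.109, -0.083], TCP at [0.171, -0.653, 0.231] pointing down, gripper open.
Joint ranges: [-2.96, 2.96], [-0.34, 2.1], [-1.41, 1.46], [0.24, 2.44], [-1.37, 4.51], [0.17, 1.92], [-2.96, 2.96]. Speed limits (rad/s): [2.39, 2.39, 3.14, 3.14, 3.14, 3.14, 3.14].

INTERFACE

Orientations are given as a rotation vector (axis times angle).
In Python, from bench import r, viewer, nets gives the robot as it stands.
- The arm moves only by the shell command python3 -m pendant 'ROWS' [FORCE]. ROWS is JSON, one flat list of numbers, 5 for each row, row after row: the finger opening in mm, from 0 to 85.4, then the shift along the tool's x, y, z in mm, then the turn about the tool's x in rad. A call has 1 to 20 rows; each row shifts and turns the commanded pose from where the row before left it, along the tool's axes as they then stand; what a row does not reach is not made up. A row lasts 1/8 s, in which the tool goes at most 62.5 mm and 10.7 degrees, less where a joint would pass 70% of its speed; a pose out of reach is approached as far as the arm can. A call with a gripper value outside its range is refused whole. The fingers move at their own pace and stop on an object; FORCE is the grip in N (left out, the last holds). Time passes only in rows, so rows that do not move let the fingers close. It gives the time, the measured TCP pose, the force and the opening at its end, in the units of the state.
- r.get_obs(): the state, without advancing time (a new reading comes with each control period).
- viewer.grab_frame(name): name is "scene" or "side" or "wrist"; returns (picture, depth): 400x640x3 uint8, red, green, blue; 400x640 float32, m along the optical axis (not along the pixel's ray), 0 where there is no reading.
- viewer.calibration(name): a dict with "mtx" (3x3 intrinsics, pixels), "distortion" ([k1, k2, p1, p2, k3] as OpenCV has them; the pictures are not rectified), "world_to_cam" (4x4, takes a point from world to camera coordinates). Camera axes: x right, y up, looking along -z (the intrinsics and any distortion apply to the point x, -y, -z); pixel columns grow to the right and rows downward; lengths in m; the calibration is good to about 2 mm. A picture is of the moment at which its call begins: read the wrist's pose just before it. calibration takes no time and is no camera call; for the wrist camera it gives the pose at the moment of the call.
- r.hand_in(): hands the job in, once; it reports no verdict.
Trained networks look in the newest picture that a camera, given by its name, has taken for a name from the list of things; names that differ only in an ending like _2 or _b are one class to them, and where a whole thing is asked for, a point or a joint stands for the part that bears it (a point fixed in the world has none). Each returns a list of dicts, best first, with "score" (0 to 1); they miss things now and then, are a little off and sometimes report something else, mostly with a low value. They report only what shows in the picture. A call takes as long as a camera call.
- nets.look_for(name, camera): "location" ([x, y, z] in m, in world coordinates, good to about 4 mm: the middle of the surface that is visible of it).
- nets.silhouettes(name, camera): "mask" (400x640 bool, what is visible of it).
The state is a dict: "clock": time; "joints": joint angles; "qvel": joint speeds; "tau": joint torques, N m; "tcp_pos": TCP position; "orientation": TCP orientation; "contact_force": force on the tool from outside, world axes, zero at the start; "moment": the same for the moment, N m; "grip_width": finger opening in m.
Only numpy, scipy, OpenCV 4.12 (cv2) and the standard library are available. Lean on these libraries where they do the work, as an engineer would, in place of code of your own. Each camera call takes 0.05 s, during which the arm holds its last target. There are 200 camera calls.

TASK

Squeeze the orange release lever on the rack's sliding fence and, keeping it squeezed, slide the fence along to the notch at the red mark, then let go so that it locks there: the lever must spring fully out, and the notch has to be felt for because the mark only shows roughly where it is. Then stand exactly two of the three lidded glass tubs upright in the bay that this opens between the fence and the rack's end wall, leaving the third tub where it stands and not disturbing the sugar pot, the tea strainer or the citrus reamer.

Things in the scene. Friction and masses are not known exactly. Their poses are not given: they have to be found in the camera images.
- rack: teal rack, fixed, 300 mm along its y, 128 mm along x; place and yaw vary. Origin on the worktop; the fence slides along +y to widen the bay; z up. In its frame (mm): floor top z 12; front wall x -66 to -60, 24 high; rail housing x 22 to 62, 30 high, full length; end wall y -175 to -169, 32 high; cutlery cup y 85 to 125, x -62 to 20, 72 high, with handles up to 100
- bay_corner (a point): middle of the bay's end, on its floor (12 mm above the worktop), at the inner face of the end wall; axes as the rack's. The bay runs from here along +y to the fence, 41 mm wide to either side along x. Tubs stand well with centres on this x, sides square to the rack; with the fence at the mark the bay is 113 to 165 mm long and takes two side by side along y
- fence (a joint): travel of the white fence along the rack's +y, m, 0 to 0.130; starts locked in a loose parking slot at 0 to 0.010. Bay length = 0.040 + this. Fence wall: x -60 to 10 mm of the rack, 6 mm thick, top 60 mm above the worktop; behind it (+y) a 56 mm long deck, 34 mm high, carries the grip. Slides with 2 to 4 N when not locked; locked it moves at most 2 mm either way (in the parking slot up to 12)
- lever (a joint): squeeze of the orange lever, m: 0 = sprung out, catch fully in a notch; 0.007 = catch on the plain rail between notches; 0.011 = fully squeezed, catch clear. Spring 5 N at 0 to 9 N at 0.011. On plain rail the released lever stays at 0.007 and the fence still slides; when the catch comes over a notch the lever springs out by itself and the fence stops dead
- squeeze_centre (a point): on the fence, half-way between the two grip plates when fully squeezed, 64 mm above the worktop; axes as the rack's. Plates are 34 mm wide in y, 34 to 85 mm above the worktop, squeezed along x from above. Outer face of the fixed grey plate: 18.5 mm to -x; of the orange lever (to +x): 29.5 mm sprung out, 22.5 mm on plain rail, 18.5 mm fully squeezed
- ear (a point): middle of the top of the white ear at the grey plate's +y end, 75 mm above the worktop. Four such ears on the fence flank the plates at 18 to 23 mm either side of the squeeze centre in y, 34 to 75 mm above the worktop, reaching 30.5 mm to its -x and 39.5 mm to its +x. A 22 mm wide finger lies between them with 7 mm play and can push the fence along y with the lever let go
- pointer (a point): tip of the black pointer on the fence, beside the line of the red mark, 33 mm above the worktop; axes as the rack's. It is at the same y as the catch and the squeeze centre; the fence's bay-side face is 34 mm to the -y side of it
- marker: red mark 28 x 5 mm, 3 thick, across the rail housing's top; origin under its middle, 30 mm above the worktop; axes as the rack's; on one of two places (the other has a white tick). The meant notch has its centre 4 to 9 mm from it along y, to either side, hidden, varying. Notches, 43 mm apart with plain rail between, are 11 mm long for an 8 mm square catch: it drops in within 1.5 mm.
- tub_a_centre (a point): one of three alike clear glass tubs with white snap lid (teal square on top), shut, one rigid piece: 52 x 52 mm in plan, 60 mm tall, about 160 g, upright on the worktop, yaw varies. Point: its centre, 30 mm above its underside; x, y square to its sides, z up. Tubs and sugar pot stand at least 30 mm apart at the start
- tub_b_centre (a point): one of three alike clear glass tubs with white snap lid (teal square on top), shut, one rigid piece: 52 x 52 mm in plan, 60 mm tall, about 160 g, upright on the worktop, yaw varies. Point: its centre, 30 mm above its underside; x, y square to its sides, z up. Tubs and sugar pot stand at least 30 mm apart at the start
- tub_c_centre (a point): one of three alike clear glass tubs with white snap lid (teal square on top), shut, one rigid piece: 52 x 52 mm in plan, 60 mm tall, about 160 g, upright on the worktop, yaw varies. Point: its centre, 30 mm above its underside; x, y square to its sides, z up. Tubs and sugar pot stand at least 30 mm apart at the start
- sugar_pot_centre (a point): bystander: small white ceramic sugar pot, 72 mm across, 85 mm tall, on the worktop among the tubs; this point is 40 mm above its underside
- strainer_centre (a point): bystander: steel tea strainer with a handle, bowl 62 mm across, 28 mm tall, handle reaching 103 mm along its x; point on the bowl's axis 14 mm up
- reamer_centre (a point): bystander: wooden citrus reamer lying along its y, 128 mm long, 44 mm thick, on the worktop beyond the rack; point at its middle, 22 mm up

How it is judged:
On the way, in this order (a step that is already met when the one before it is completed fails the run):
1. the lever is held squeezed (over 8 mm) with the fence slid out of its parking slot (over 30 mm) (value of joint lever above 0.008 m and value of joint fence above 0.03 m), for 0.1 s.
2. the lever has sprung out (under 2.5 mm) and the fence is locked in the notch at the red mark (pointer within 13.5 mm of the mark along the rail) (value of joint lever below 0.0025 m and y of pointer in the frame of marker between -0.0135 and 0.0135 m), for 0.2 s.
At the end, for the whole second after the job is handed in: Fence locked: lever joint under 0.0025, pointer within 13.5 mm of the red mark along the rail. Exactly two tubs upright (0.1 rad) on the bay floor (centre 36 to 47 mm above the worktop) between end wall and fence; third upright within 30 mm of its start (all of step 2 and ((y of each of tub_b_centre, tub_c_centre in the frame of rack above -0.15 m and y of each of tub_b_centre, tub_c_centre in the frame of pointer below -0.05 m and x of tub_b_centre in the frame of rack between -0.042 and 0.006 m and z of tub_b_centre in the frame of rack between 0.036 and 0.047 m and angle between each of tub_b_centre, tub_c_centre, tub_a_centre's own z axis and vertical below 0.1 rad and x of tub_c_centre in the frame of rack between -0.042 and 0.006 m and z of tub_c_centre in the frame of rack between 0.036 and 0.047 m and distance of tub_a_centre from where it was at the start of the episode below 0.03 m) or (y of each of tub_a_centre, tub_c_centre in the frame of rack above -0.15 m and y of each of tub_a_centre, tub_c_centre in the frame of pointer below -0.05 m and x of tub_a_centre in the frame of rack between -0.042 and 0.006 m and z of tub_a_centre in the frame of rack between 0.036 and 0.047 m and angle between each of tub_a_centre, tub_c_centre, tub_b_centre's own z axis and vertical below 0.1 rad and x of tub_c_centre in the frame of rack between -0.042 and 0.006 m and z of tub_c_centre in the frame of rack between 0.036 and 0.047 m and distance of tub_b_centre from where it was at the start of the episode below 0.03 m) or (y of each of tub_a_centre, tub_b_centre in the frame of rack above -0.15 m and y of each of tub_a_centre, tub_b_centre in the frame of pointer below -0.05 m and x of tub_a_centre in the frame of rack between -0.042 and 0.006 m and z of tub_a_centre in the frame of rack between 0.036 and 0.047 m and angle between each of tub_a_centre, tub_b_centre, tub_c_centre's own z axis and vertical below 0.1 rad and x of tub_b_centre in the frame of rack between -0.042 and 0.006 m and z of tub_b_centre in the frame of rack between 0.036 and 0.047 m and distance of tub_c_centre from where it was at the start of the episode below 0.03 m))); the robot touches nothing.
It fails at once if the sugar pot is moved more than 30 mm or tipped (distance of sugar_pot_centre from where it was at the start of the episode above 0.03 m or angle between sugar_pot_centre's own z axis and vertical above 0.4 rad).
It fails at once if the tea strainer is moved more than 30 mm or tipped (distance of strainer_centre from where it was at the start of the episode above 0.03 m or angle between strainer_centre's own z axis and vertical above 0.4 rad).
It fails at once if the citrus reamer is moved more than 30 mm or tipped (distance of reamer_centre from where it was at the start of the episode above 0.03 m or angle between reamer_centre's own z axis and vertical above 0.4 rad).
It also fails if it takes over 64 s, if anything falls off the work surface, if the arm or the gripper's body presses on something with over 40 N, if the wrist force passes 120 N, or if a joint passes its speed limit or range.

## Working session

There is one attempt and no reset: what is moved stays moved. The work goes in short steps, Python scripts to look and compute and a shell command to move; the robot and the scene stay as the last step left them, time stands still between calls to the robot, and variables do not carry over. Pictures are saved under pics/ and viewed, about 8 in all and at most 12, crops included, and the job is handed in when it is done.

```bash
mkdir -p pics; ls; python3 - <<'E'
from bench import r,viewer,nets
import cv2,numpy as np
o=r.get_obs();print({k:np.round(v,3).tolist() for k,v in o.items()})
ims=[]
for n in("scene","side"):
    p,d=viewer.grab_frame(n);cv2.imwrite(f"pics/{n}0.png",p[:,:,::-1]);np.save(f"pics/{n}0d.npy",d)
    c=viewer.calibration(n);print(n,np.round(c["mtx"],1).tolist(),c["distortion"],np.round(c["world_to_cam"],3).tolist())
    for k in("marker","tub_a_centre","sugar_pot_centre","strainer_centre","reamer_centre","pointer","squeeze_centre","lever","rack","ear"):
        for h in nets.look_for(k,n)[:4]:print(n,k,np.round(h["location"],3),round(h["score"],2))
print(r.get_obs()["clock"])
E
```

```text
pics
{'clock': 0.0, 'joints': [1.206, 0.478, 0.022, 1.556, -0.011, 1.109, -0.083], 'qvel': [-0.001, 0.0, -0.002, -0.0, 0.001, -0.001, 0.001], 'tau': [-0.001, -59.645, 1.608, -28.12, 0.012, 0.009, 0.0], 'tcp_pos': [0.171, -0.652, 0.23], 'orientation': [2.085, 0.271, -2.086], 'contact_force': [-0.481, -0.096, 0.738], 'moment': [0.059, -0.044, -0.027], 'grip_width': 0.085}
scene [[405.8, 0.0, 321.0], [0.0, 405.8, 198.5], [0.0, 0.0, 1.0]] [-0.0620101  0.         0.         0.         0.       ] [[0.867, 0.498, -0.015, -0.536], [-0.395, 0.705, 0.589, 0.181], [0.304, -0.504, 0.808, -1.343], [0.0, 0.0, 0.0, 1.0]]
scene tub_a_centre [ 0.477 -0.342  0.062] 0.98
scene tub_a_centre [ 0.46  -0.192  0.059] 0.24
scene sugar_pot_centre [ 0.553 -0.019  0.051] 0.53
scene strainer_centre [0.46  0.401 0.018] 0.78
scene reamer_centre [0.785 0.061 0.035] 0.66
scene pointer [ 0.554 -0.022  0.056] 0.74
scene squeeze_centre [ 0.55  -0.019  0.051] 0.92
scene squeeze_centre [0.459 0.403 0.019] 0.66
scene rack [0.583 0.045 0.033] 0.72
scene ear [ 0.557 -0.02   0.054] 0.98
side [[492.3, 0.0, 321.3], [0.0, 492.3, 195.3], [0.0, 0.0, 1.0]] [0.04342317 0.         0.         0.         0.        ] [[0.934, -0.357, -0.006, -0.579], [0.269, 0.691, 0.671, -0.264], [-0.236, -0.628, 0.742, -1.127], [0.0, 0.0, 0.0, 1.0]]
side tub_a_centre [ 0.467 -0.345  0.06 ] 0.69
side sugar_pot_centre [ 0.574 -0.217  0.06 ] 0.62
side strainer_centre [0.463 0.398 0.021] 0.89
side reamer_centre [0.776 0.06  0.033] 0.68
side pointer [0.458 0.397 0.02 ] 0.74
side pointer [ 0.553 -0.028  0.048] 0.59
side squeeze_centre [ 0.549 -0.025  0.047] 0.59
side squeeze_centre [ 0.444 -0.203  0.059] 0.38
side lever [ 0.577 -0.007  0.084] 0.45
side lever [0.575 0.029 0.027] 0.3
side rack [0.574 0.031 0.026] 0.93
side ear [ 0.55  -0.027  0.046] 0.75
1.1
```

View pics/scene0.png

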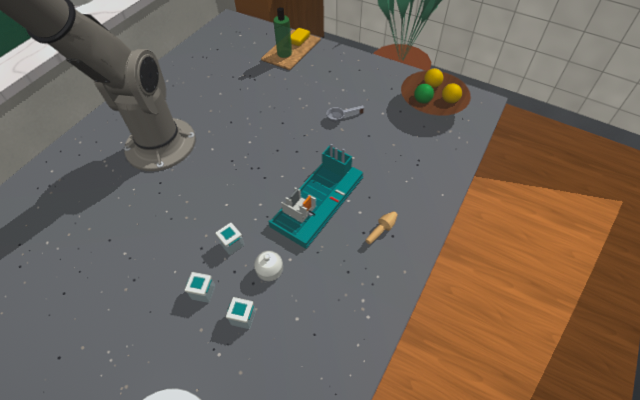

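View pics/side0.png

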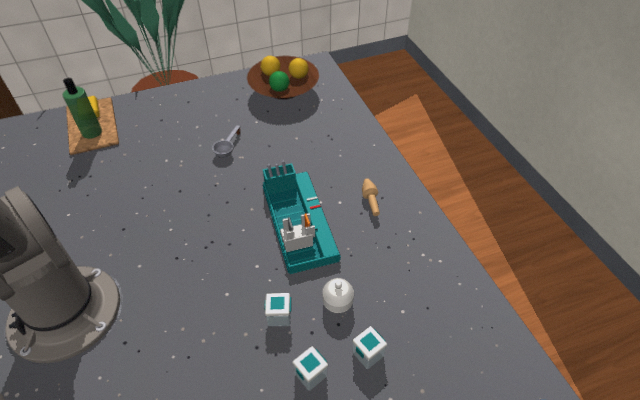

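The scene picture shows tub lids at (229,232), (199,283) and (240,310), the sugar pot at (268,265), the fence at (298,207) and the red mark at (335,198). The side picture shows the red mark at (316,206) with the white tick beyond it. I'll measure these from colour and depth.

```bash
cat > h.py <<'E'
from bench import r,viewer,nets
import cv2,numpy as np
from scipy.spatial.transform import Rotation as R
def grab(n,f=None):
    o=r.get_obs();c=viewer.calibration(n);p,d=viewer.grab_frame(n)
    if f:cv2.imwrite(f"pics/{f}.png",p[:,:,::-1])
    return p,cloud(c,d)
def cloud(c,d):
    v,u=np.mgrid[:400,:640]
    q=cv2.undistortPoints(np.stack([u,v],-1).reshape(-1,1,2).astype(float),c["mtx"],c["distortion"]).reshape(400,640,2)
    P=np.stack([q[...,0]*d,-q[...,1]*d,-d,np.ones_like(d)],-1)@np.linalg.inv(c["world_to_cam"]).T
    P=P[...,:3];P[d==0]=np.nan;return P
def rect(xy):
    return cv2.minAreaRect((xy*1000).astype(np.float32))
def hsv(p):return cv2.cvtColor(p,cv2.COLOR_RGB2HSV)
def state():
    o=r.get_obs();M=R.from_rotvec(o["orientation"]).as_matrix()
    return o,np.array(o["tcp_pos"]),M
E
python3 - <<'E'
from h import *
o,t,M=state();print(np.round(M,3).tolist())
for n in("scene","side"):
    p,P=grab(n);H=hsv(p);h,s,v=H[...,0],H[...,1],H[...,2]
    X,Y,Z=P[...,0],P[...,1],P[...,2];roi=(X>.35)&(X<.9)&(Y>-.5)&(Y<.35)&(Z>.005)&(Z<.13)
    red=roi&((h<6)|(h>174))&(s>150)&(v>80)&(Y>-.1)
    teal=roi&(h>80)&(h<100)&(s>120)&(Y>-.15)
    for nm,m in(("red",red),("teal",teal),("tealtop",teal&(Z<.035)),("orange",roi&(h>6)&(h<20)&(s>150)&(Y<.1)&(X<.72))):
        q=P[m];print(n,nm,len(q),np.round(np.median(q,0),4) if len(q) else"",rect(q[:,:2]) if len(q)>3 else"")
    lid=roi&(Z>.052)&(Z<.066)&(Y<-.1)
    k,L,S,C=cv2.connectedComponentsWithStats(lid.astype(np.uint8))
    for i in range(1,k):
        if S[i,4]>60:
            q=P[L==i];print(n,"lid",S[i,4],C[i].round(),np.median(q[:,2]).round(4),rect(q[:,:2]))
E
```

```text
[[0.0, 0.254, -0.967], [0.0, -0.967, -0.254], [-1.0, -0.0, -0.0]]
scene red 13 [0.6235 0.0639 0.0335] ((623.7586669921875, 64.49527740478516), (7.087280750274658, 24.31763458251953), 79.7381820678711)
scene teal 3447 [0.589  0.0728 0.0246] ((576.8153076171875, 53.938385009765625), (303.8542175292969, 130.63595581054688), 85.64049530029297)
scene tealtop 3057 [0.5922 0.055  0.0193] ((576.7359619140625, 52.896820068359375), (301.7650451660156, 130.63595581054688), 85.64049530029297)
scene orange 64 [ 0.5797 -0.0041  0.0716] ((579.0350952148438, -6.569221496582031), (31.339618682861328, 5.376061916351318), 87.21603393554688)
scene lid 369 [228. 234.] 0.0596 ((445.0706787109375, -187.38706970214844), (53.01530838012695, 59.553707122802734), 70.68251037597656)
scene lid 277 [268. 264.] 0.0603 ((582.832763671875, -203.9468994140625), (62.91285705566406, 61.990943908691406), 77.32870483398438)
scene lid 450 [198. 283.] 0.06 ((465.2066345214844, -336.68017578125), (56.59364318847656, 52.57146072387695), 19.57062339782715)
scene lid 528 [240. 309.] 0.0598 ((593.6345825195312, -339.58889770507
[... 450 characters left out ...]
25), 85.9496841430664)
side orange 45 [ 0.5781 -0.0081  0.081 ] ((579.267822265625, -11.183698654174805), (30.875173568725586, 5.500644683837891), 85.66752624511719)
side lid 355 [338. 293.] 0.0604 ((582.3465576171875, -203.6405029296875), (62.23778533935547, 62.46586608886719), 68.85889434814453)
side lid 572 [278. 304.] 0.0597 ((446.8188171386719, -188.7855224609375), (55.09608459472656, 56.56414794921875), 68.26549530029297)
side lid 678 [369. 342.] 0.0602 ((596.2586669921875, -339.6490478515625), (58.74058151245117, 53.58389663696289), 17.536602020263672)
side lid 724 [310. 363.] 0.0595 ((468.0976257324219, -338.0041198730469), (58.21446990966797, 53.311649322509766), 17.562246322631836)
```

```bash
python3 -m pendant '[85,0,-44,-44,0, 85,0,-44,-44,0, 85,0,-44,-44,0, 85,0,-44,-44,0, 85,0,-44,-44,0, 85,0,-44,-44,0, 85,0,-44,-44,0, 85,0,-44,-44,0, 85,0,-44,-44,0, 85,0,-44,-44,0, 85,0,-44,-44,0, 85,0,-44,-44,0, 85,0,0,0,-0.177, 85,0,0,0,-0.177, 85,0,0,0,-0.177, 85,0,0,0,-0.177, 85,0,0,0,-0.177, 85,0,0,0,-0.177, 85,0,0,0,-0.177, 85,0,0,0,0]' 40
python3 - <<'E'
from h import *
p,P=grab("wrist","w1");np.save("pics/w1.npy",P)
o,t,M=state();print(t,np.round(M,3).tolist(),o["joints"].round(2) if hasattr(o["joints"],"round") else o["joints"],o["contact_force"])
c=np.linalg.inv(viewer.calibration("wrist")["world_to_cam"]);print(c.round(3),M.T@(c[:3,3]-t))
E
```

```text
clock: 3.7
tcp_pos: [0.5481, -0.0083, 0.2313]
orientation: [1.266, 1.172, -1.266]
contact_force: [-1.1, -0.1, 0.4]
grip_width: 0.0852
[ 0.54805051 -0.00828766  0.23132449] [[0.0, 0.997, -0.079], [0.0, -0.079, -0.997], [-1.0, 0.0, -0.0]] [ 0.4   0.33 -0.61  1.83  0.22  1.05 -0.37] [-0.46944678 -0.09119881 -0.81362608]
[[ 0.997  0.076  0.023  0.554]
 [-0.079  0.953  0.293  0.066]
 [ 0.    -0.294  0.956  0.373]
 [ 0.     0.     0.     1.   ]] [-0.1421131   0.00015593 -0.0750062 ]
```

View pics/w1.png

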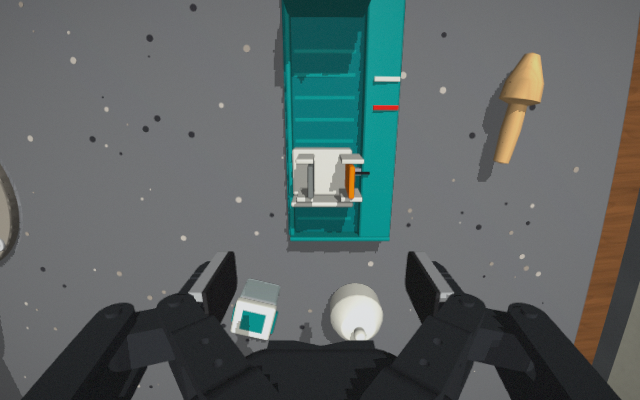

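The wrist view shows the red mark at (386,108), the white tick at (386,79), the pointer tip at (369,173), the grey plate at (310,180) and the orange lever at (350,181).

```bash
python3 - <<'E'
from h import *
p=cv2.imread("pics/w1.png")[:,:,::-1].copy();P=np.load("pics/w1.npy");H=hsv(p);h,s,v=H[...,0],H[...,1],H[...,2]
X,Y,Z=P[...,0],P[...,1],P[...,2];row=np.mgrid[:400,:640][0]
teal=(h>80)&(h<100)&(s>120)&(Z>.005)&(Z<.12)&(row<245)
top=teal&(Z>.026)&(Z<.033)&(X>.58);q=P[top];e=rect(q[:,:2]);print("rail top",e)
orange=(h>6)&(h<20)&(s>180)&(row<210)&(X<.65)&(Z>.03);q=P[orange];print("or",len(q),np.median(q,0),rect(q[q[:,2]>.08][:,:2]) )
red=((h<5)|(h>175))&(s>150)&(row<200);q=P[red];rm=np.nanmedian(q,0);print("red",rm,rect(q[:,:2]))
g=(s<40)&(v<150)&(Z>.081)&(Z<.09)&(row<210)&(row>140);q=P[g];print("grey top",rect(q[:,:2]))
w=(s<40)&(v>150)&(Z>.068)&(Z<.08)&(row<215)&(row>140);q=P[w];print("ears",rect(q[:,:2]))
w=(s<40)&(v>150)&(Z>.056)&(Z<.063)&(row<215)&(row>140);q=P[w];print("wall",rect(q[:,:2]))
print("ptr",P[170:178:2,362:372:2].round(4).tolist())
k=(v<60)&(row>165)&(row<182)&(X>.56)&(Z>.02);q=P[k];print("black",len(q),rect(q[:,:2]))
E
```

```text
rail top ((608.3309936523438, 38.258056640625), (271.0391845703125, 69.13603973388672), 86.85454559326172)
or 264 [ 0.57837982 -0.00369564  0.08388197] ((579.3499145507812, -5.913015365600586), (32.90594482421875, 5.891124248504639), 83.87130737304688)
red [0.62514436 0.06427593 0.03236737] ((626.0618896484375, 64.78377532958984), (3.479400634765625, 27.28961944580078), 83.50820922851562)
grey top ((537.33056640625, -3.0231571197509766), (32.548301696777344, 5.213824272155762), 85.0535888671875)
ears ((557.7510986328125, -4.586652755737305), (45.49025344848633, 68.94883728027344), 85.5193862915039)
wall ((552.9775390625, -9.453985214233398), (55.86429214477539, 76.55011749267578), 85.58760070800781)
ptr [[[0.598, -0.0056, 0.0285], [0.6003, -0.0056, 0.0292], [0.6027, -0.0057, 0.0295], [0.6049, -0.0058, 0.03], [0.6076, -0.0063, 0.0284]], [[0.5971, -0.0065, 0.0353], [0.5996, -0.007, 0.0338], [0.6018, -0.007, 0.0347], [0.6042, -0.0073, 0.0342], [0.6072, -0.0083, 0.0304]], [[0.597, -0.0089, 0.0352], [0.5993, -0.009, 0.0356], [0.6016, -0.0092, 0.0358], [0.604, -0.0095, 0.0352], [0.6071, -0.0107, 0.0304]], [[0.5979, -0.0131, 0.0275], [0.5999, -0.0126, 0.0303], [0.6022, -0.0126, 0.0313], [0.6048, -0.0132, 0.0294], [0.6072, -0.0134, 0.0292]]]
black 26 ((597.1238403320312, -7.321352958679199), (1.6060144901275635, 14.212308883666992), 86.17729187011719)
```

```bash
python3 -m pendant '[70,50,4.6,-4.2,0, 70,50,0,0,0, 70,40,0,0,0, 70,30,0,0,0, 70,16,0,0,0, 70,0,0,0,0]' 30; python3 -m pendant '[34,0,0,0,0, 34,0,0,0,0, 34,0,0,0,0, 34,0,0,0,0, 34,0,0,0,0, 34,0,0,0,0]' 40
```

```text
clock: 4.5
tcp_pos: [0.5526, -0.0042, 0.0448]
orientation: [1.264, 1.173, -1.266]
contact_force: [-0.3, 0.0, -0.6]
grip_width: 0.07
clock: 5.25
tcp_pos: [0.5528, -0.0039, 0.0478]
orientation: [1.264, 1.171, -1.264]
contact_force: [-9.4, 1.1, 16.4]
grip_width: 0.0355
```

```bash
python3 -m pendant '[34,-3,0,0,0, 34,0,0,0,0]' 40;  python3 -m pendant '[34,0,0,-2,0, 34,0,0,-5,0, 34,0,0,-5,0, 34,0,0,-5,0, 34,0,0,-5,0, 34,0,0,-5,0, 34,0,0,-5,0, 34,0,0,-5,0,34,0,0,0,0]'
```

```text
clock: 5.5
tcp_pos: [0.5526, -0.0042, 0.0481]
orientation: [1.265, 1.173, -1.264]
contact_force: [-1.2, 1.5, -10.7]
grip_width: 0.0352
clock: 6.62
tcp_pos: [0.5556, 0.0339, 0.0482]
orientation: [1.264, 1.174, -1.263]
contact_force: [-1.3, 1.7, -12.5]
grip_width: 0.0353
```

```bash
python3 - <<'E'
from h import *
p,P=grab("wrist","w2")
o,t,M=state();print(t,o["contact_force"])
E
```

```text
[0.55557387 0.03387608 0.04816445] [ -1.99071266   1.86111022 -12.18871421]
```

View pics/w2.png

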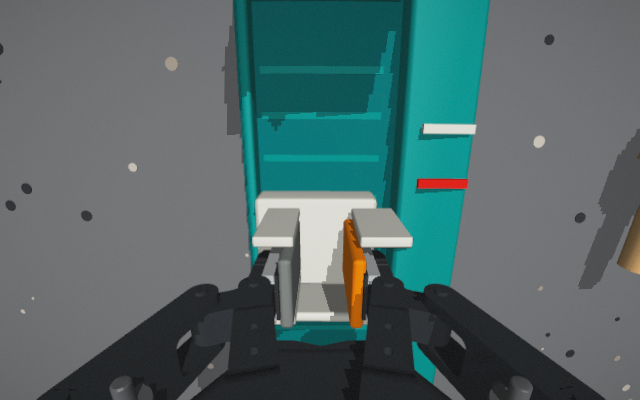

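```bash
python3 -m pendant '[34,0,0,-5,0, 34,0,0,-5,0, 34,0,0,-5,0, 34,0,0,-5,0, 34,0,0,-1,0, 34,0,0,0,0]'; python3 -m pendant '[56,0,0,0,0, 56,0,0,0,0, 56,0,0,0,0, 56,0,0,0,0]'; python3 -m pendant '[56,0,0,-3,0, 56,0,0,-3,0, 56,0,0,0,0]';  python3 - <<'E'
from h import *
p,P=grab("wrist","w3");H=hsv(p);h,s,v=H[...,0],H[...,1],H[...,2]
def bb(m):
    q=np.argwhere(m);return len(q),q.min(0),q.max(0),np.nanmedian(P[m],0).round(4)
print("or",bb((h>6)&(h<20)&(s>180)&(P[...,2]>.078)&(P[...,0]<.65)));print("red",bb(((h<5)|(h>175))&(s>150)&(P[...,2]<.05)))
E
```

```text
clock: 7.42
tcp_pos: [0.5571, 0.0541, 0.0482]
orientation: [1.264, 1.174, -1.264]
contact_force: [-2.5, 0.6, -13.8]
grip_width: 0.0349
clock: 7.92
tcp_pos: [0.5577, 0.0538, 0.0488]
orientation: [1.265, 1.172, -1.263]
contact_force: [0.6, -0.9, -0.4]
grip_width: 0.0562
clock: 8.3
tcp_pos: [0.5577, 0.0601, 0.0483]
orientation: [1.264, 1.173, -1.264]
contact_force: [-0.3, -0.5, 0.2]
grip_width: 0.0558
or (1029, array([265, 357]), array([338, 375]), array([0.5769, 0.056 , 0.084 ]))
red (427, array([223, 412]), array([231, 460]), array([0.626 , 0.0652, 0.0325]))
```

```bash
python3 -m pendant '[56,0,0,-1.5,0, 56,0,0,-1.5,0,56,0,0,-1.5,0,56,0,0,-1.5,0]';python3 -m pendant '[56,0,0,-1.2,0, 56,0,0,-1.2,0]';python3 -m pendant '[56,0,0,-1.2,0, 56,0,0,-1.2,0]';python3 -m pendant '[56,0,0,-1.2,0, 56,0,0,-1.2,0]'
```

```text
clock: 8.85
tcp_pos: [0.558, 0.0631, 0.0482]
orientation: [1.263, 1.17, -1.268]
contact_force: [-1.3, -6.2, 3.0]
grip_width: 0.0562
clock: 9.1
tcp_pos: [0.5582, 0.0655, 0.0482]
orientation: [1.263, 1.17, -1.268]
contact_force: [-1.0, -5.5, 2.5]
grip_width: 0.056
clock: 9.35
tcp_pos: [0.5584, 0.0679, 0.0482]
orientation: [1.263, 1.17, -1.268]
contact_force: [-1.2, -6.0, 2.7]
grip_width: 0.0564
clock: 9.6
tcp_pos: [0.5597, 0.0716, 0.0483]
orientation: [1.265, 1.17, -1.265]
contact_force: [4.2, -6.6, -1.2]
grip_width: 0.056
```

```bash
cat > lev.py <<'E'
from h import *
p,P=grab("wrist");H=hsv(p);h,s,v=H[...,0],H[...,1],H[...,2]
def bb(m):
    q=np.argwhere(m);return len(q),q.min(0),q.max(0),np.nanmedian(P[m],0).round(4)
print("or",bb((h>6)&(h<20)&(s>180)&(P[...,2]>.078)&(P[...,0]<.65)));print("red",bb(((h<5)|(h>175))&(s>150)&(P[...,2]<.05)))
w=(s<40)&(v>110)&(P[...,2]>.07)&(P[...,2]<.079);print("ears",bb(w),rect(P[w][:,:2]))
w=(s<40)&(v<150)&(P[...,2]>.081)&(P[...,2]<.09)&(P[...,0]<.56);print("grey",rect(P[w][:,:2]))
print(r.get_obs()["contact_force"],r.get_obs()["tcp_pos"])
E
python3 lev.py
```

```text
or (1066, array([266, 369]), array([339, 387]), array([0.5839, 0.0664, 0.084 ]))
red (417, array([240, 409]), array([248, 455]), array([0.6258, 0.0657, 0.0325]))
ears (1836, array([245, 241]), array([334, 408]), array([0.5468, 0.0849, 0.0741])) ((561.1828002929688, 65.21493530273438), (46.964447021484375, 73.1174545288086), 84.98371887207031)
grey ((539.6146240234375, 71.56607055664062), (24.322040557861328, 40.03889465332031), 33.20631408691406)
[ 2.95875499 -5.4195576  -2.26395461] [0.55969137 0.0715782  0.04834014]
```

```bash
python3 -m pendant '[76,0,0,0,0, 76,0,0,0,0, 76,0,0,0,0]';python3 -m pendant '[76,0,0,-2,0, 76,0,0,-1,0,76,0,0,-1,0,76,0,0,0,0]'; python3 -m pendant '[76,0,-1.5,3,0, 76,0,0,5,0,76,0,0,0,0]'; python3 lev.py
```

```text
clock: 10.02
tcp_pos: [0.5567, 0.0718, 0.0474]
orientation: [1.261, 1.174, -1.268]
contact_force: [-1.7, -5.6, -2.9]
grip_width: 0.0761
clock: 10.52
tcp_pos: [0.5567, 0.0722, 0.0473]
orientation: [1.26, 1.17, -1.274]
contact_force: [-4.2, -11.7, 2.0]
grip_width: 0.076
clock: 10.9
tcp_pos: [0.5572, 0.0698, 0.0486]
orientation: [1.265, 1.174, -1.262]
contact_force: [0.1, -0.6, -0.5]
grip_width: 0.0761
or (1061, array([262, 375]), array([335, 395]), array([0.5844, 0.066 , 0.084 ]))
red (423, array([237, 413]), array([246, 459]), array([0.6255, 0.0655, 0.0324]))
ears (2042, array([241, 218]), array([331, 423]), array([0.5759, 0.0839, 0.0741])) ((556.8682861328125, 65.4390869140625), (46.91620635986328, 89.06468963623047), 85.32189178466797)
grey ((525.9556884765625, 67.46952819824219), (33.89695358276367, 40.92759323120117), 87.00350952148438)
[0.51859884 0.44718165 0.10176018] [0.55722775 0.07001702 0.0486276 ]
```

```bash
python3 -m pendant '[85,-61,0,0,0, 85,-61,0,0,0, 85,-61,0,0,0, 85,0,-18,53,0, 85,0,-18,53,0, 85,0,-18,53,0, 85,0,-18,53,0, 85,0,-18,53,0, 85,0,0,0,0.14, 85,0,0,0,0.14, 85,0,0,0,0]'; cat > tub.py <<'E'
import sys
from h import *
p,P=grab("wrist",sys.argv[1] if len(sys.argv)>1 else None);H=hsv(p);h,s,v=H[...,0],H[...,1],H[...,2]
o,t,M=state();print("tcp",t.round(4),"tool y deg",np.degrees(np.arctan2(M[1,1],M[0,1])).round(2))
Z=P[...,2];near=np.hypot(P[...,0]-t[0],P[...,1]-t[1])<.09
for nm,m in(("teal",(h>80)&(h<100)&(s>100)),("lid",np.ones_like(near))):
    m=m&near&(Z>.056)&(Z<.064);k,L,S,C=cv2.connectedComponentsWithStats(m.astype(np.uint8))
    for i in range(1,k):
        if S[i,4]>150:
            q=P[L==i];e=rect(q[:,:2]);d=M.T@np.array([e[0][0]/1e3-t[0],e[0][1]/1e3-t[1],0])*1e3
            print(nm,S[i,4],np.round(e[0],1),np.round(e[1],1),round(e[2],1),np.median(q[:,2]).round(4),"tool shift y,z",d[1:].round(1))
E
python3 tub.py w4; python3 -c "
from h import *
print(r.get_obs()['clock'])
p,P=grab('side');H=hsv(p);h,s,v=H[...,0],H[...,1],H[...,2];X,Y,Z=P[...,0],P[...,1],P[...,2]
m=(h>80)&(h<100)&(s>120)&(X>.45)&(X<.7)&(Y>-.15)&(Y<.3)&(Z>.005)&(Z<.12)
u=np.array([.076,.997]);a=np.array([.997,-.076])
q=P[m];print('v extents',np.percentile(q[:,:2]@u,[0,.5,1,99,99.5,100]),np.percentile(q[:,:2]@a,[0,.5,1,99,99.5,100]))
m=m&(Z>.027)&(Z<.034);q=P[m];b=q[q[:,:2]@u<-.075];print(len(b),b[:,:2]@u)
w=(s<50)&(v>140)&(X>.45)&(X<.65)&(Y>-.0)&(Y<.12)&(Z>.055)&(Z<.063);q=P[w];print('wall',rect(q[:,:2]),(q[:,:2]@u).min(),(q[:,:2]@u).max())
"
```

```text
clock: 12.32
tcp_pos: [0.4478, -0.188, 0.2315]
orientation: [1.464, 1.021, -1.463]
contact_force: [0.1, -0.2, -0.1]
grip_width: 0.085
tcp [ 0.4478 -0.188   0.2315] tool y deg -20.1
teal 692 [ 445.4 -187.1] [28.7 28.8] 69.6 0.0602 tool shift y,z [-2.6  0. ]
lid 2143 [ 444.3 -186.8] [51.5 53.2] 71.3 0.0597 tool shift y,z [-3.7  0.1]
12.375
v extents [-0.05555578 -0.05387997 -0.05355034  0.24447971  0.24564869  0.24902483] [0.50507231 0.50560831 0.50623849 0.6341971  0.63460966 0.63746813]
0 []
wall ((561.7824096679688, 32.519073486328125), (19.273326873779297, 4.799922943115234), 5.644561290740967) 0.07275752189143127 0.07915401386864693
```

View pics/w4.png

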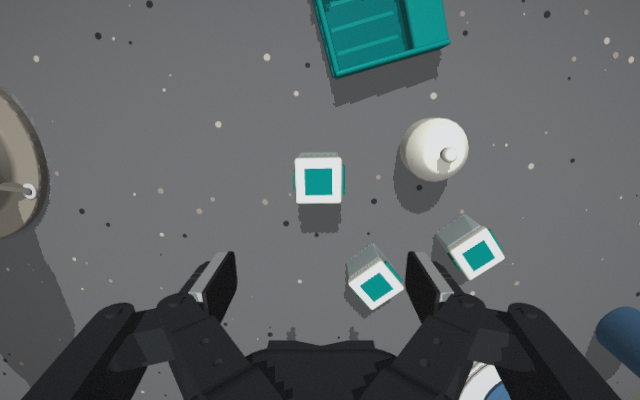

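Tub A sits at (319,180), square to the jaws, with the sugar pot at (435,150) well clear of it. I'll pick A up.

```bash
python3 -m pendant '[85,60,-3,0,0, 85,60,0,0,0, 85,50,0,0,0, 85,30,0,0,0, 85,0,0,0,0, 45,0,0,0,0, 45,0,0,0,0, 45,0,0,0,0, 45,0,0,0,0, 45,0,0,0,0]' 40;  python3 -m pendant '[45,-30,0,0,0, 45,-50,0,0,0, 45,-40,0,0,0, 45,0,0,0,-0.14, 45,0,0,0,-0.14, 45,0,0,0,0]'; python3 -c "
from h import *
o,t,M=state()
for x,y in((.5499,-.0604),(.5545,-.0001)):print(t,(M.T@np.array([x-t[0],y-t[1],0])*1e3).round(1),np.degrees(np.arctan2(M[1,1],M[0,1])))"
```

```text
clock: 13.68
tcp_pos: [0.4459, -0.188, 0.033]
orientation: [1.466, 1.017, -1.463]
contact_force: [-0.1, 0.5, 7.2]
grip_width: 0.0513
clock: 14.42
tcp_pos: [0.4443, -0.1878, 0.1519]
orientation: [1.265, 1.171, -1.265]
contact_force: [-0.5, 0.4, -1.6]
grip_width: 0.0514
[ 0.44429499 -0.18777196  0.1518701 ] [  -0.    95.6 -135.1] -4.377051341651458
[ 0.44429499 -0.18777196  0.1518701 ] [  -0.    95.6 -195.5] -4.377051341651458
```

```bash
python3 -m pendant '[45,0,24,-49,0, 45,0,24,-49,0, 45,0,24,-49,0, 45,0,23.6,-48.5,0, 45,0,0,0,0, 45,0,0,0,0]'; python3 - <<'E'
from h import *
p,P=grab("side","s5");cv2.imwrite("pics/s5.png",cv2.resize(p[130:330,200:440,::-1],None,fx=3,fy=3))
p,P=grab("wrist");H=hsv(p);h,s,v=H[...,0],H[...,1],H[...,2];X,Y,Z=P[...,0],P[...,1],P[...,2]
u=np.array([.076,.997]);o,t,M=state();print(t,"tcp v,a",t[:2]@u,t[0]*.997-t[1]*.076)
w=(s<50)&(v>120)&(Z>.055)&(Z<.063)&(Y<.09)&(Y>0);q=P[w];print("wall",len(q),np.percentile(q[:,:2]@u,[1,5,50,95]) if len(q) else "")
E
```

```text
clock: 15.18
tcp_pos: [0.5539, -0.0003, 0.151]
orientation: [1.264, 1.172, -1.267]
contact_force: [-0.3, -0.3, -2.2]
grip_width: 0.0514
[ 0.55378695 -0.00160146  0.15105768] tcp v,a 0.040491156169329426 0.5522473021186589
wall 559 [0.07331751 0.07395563 0.07613888 0.07873789]
```

View pics/s5.png

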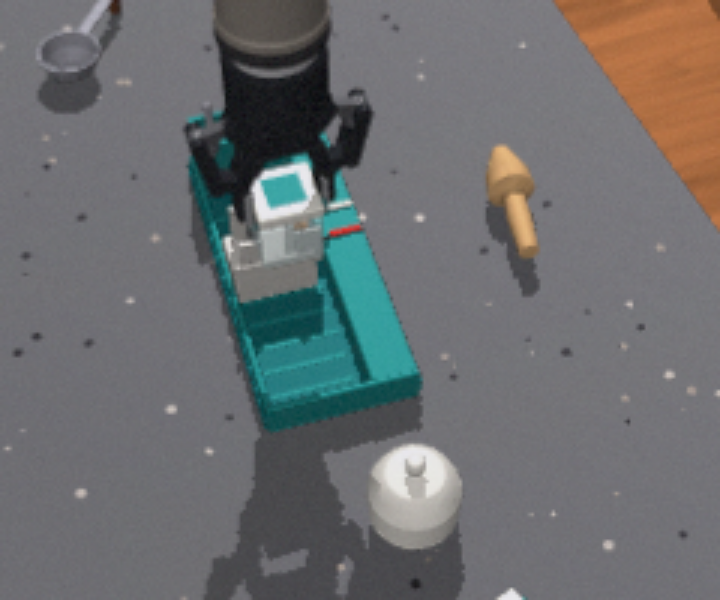

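The side crop shows the tub held upright at (285,210), just in front of the fence wall, with the bay empty. I'll lower it.

```bash
python3 -m pendant '[45,45,0,1,0, 45,40,0,0,0, 45,14,0,0,0, 45,4,0,0,0, 45,2,0,0,0,45,0,0,0,0]'; python3 -c "
from h import *
o,t,M=state();print(t,(M.T@np.array([.5545-t[0],-.0001-t[1],0])*1e3).round(1),o['contact_force'])"
```

```text
clock: 16.02
tcp_pos: [0.5553, -0.0009, 0.0474]
orientation: [1.265, 1.171, -1.263]
contact_force: [-0.5, 0.7, -1.8]
grip_width: 0.0511
[ 0.55529947 -0.00085682  0.04740789] [-0.  -0.9 -0.7] [-0.45532386  0.71136532 -1.78446021]
```

```bash
python3 -m pendant '[45,1,0,0,0, 45,1,0,0,0, 45,0,0,0,0]'; python3 -m pendant '[45,1,0,0,0, 45,0,0,0,0]'; python3 -m pendant '[45,1,0,0,0, 45,0,0,0,0]'
```

```text
clock: 16.4
tcp_pos: [0.5548, -0.0008, 0.0451]
orientation: [1.264, 1.172, -1.264]
contact_force: [-2.5, -0.2, 5.9]
grip_width: 0.0511
clock: 16.65
tcp_pos: [0.5548, -0.0009, 0.045]
orientation: [1.264, 1.171, -1.264]
contact_force: [-5.7, -1.3, 15.9]
grip_width: 0.0512
clock: 16.9
tcp_pos: [0.5548, -0.0009, 0.045]
orientation: [1.264, 1.171, -1.264]
contact_force: [-8.9, -0.5, 26.7]
grip_width: 0.0514
```

```bash
python3 -m pendant '[45,-2.5,0,0,0, 62,0,0,0,0, 66,0,0,0,0, 66,0,0,0,0, 66,-30,0,0,0, 80,-50,0,0,0, 85,-60,0,0,0, 85,-46,0,0,0, 85,0,-10.3,57,0, 85,0,-10.3,57,0, 85,0,-10.3,57,0, 85,0,-10.3,57,0, 85,0,-10.3,57,0, 85,0,-10.3,57,0, 85,0,0,0,-0.128, 85,0,0,0,-0.128, 85,0,0,0,-0.128, 85,0,0,0,0]'; python3 tub.py
```

```text
clock: 19.15
tcp_pos: [0.467, -0.3372, 0.2305]
orientation: [0.98, 1.34, -0.979]
contact_force: [1.0, -0.8, -1.0]
grip_width: 0.0853
tcp [ 0.467  -0.3372  0.2305] tool y deg 17.55
teal 702 [ 466.2 -337.4] [29.4 28.7] 18.0 0.0602 tool shift y,z [-0.9 -0.1]
lid 2167 [ 465.4 -338. ] [53.4 52. ] 18.9 0.0598 tool shift y,z [-1.8  0.3]
```

```bash
python3 -m pendant '[85,60,-1,0,0, 85,60,0,0,0, 85,50,0,0,0, 85,28,0,0,0, 85,0,0,0,0, 45,0,0,0,0, 45,0,0,0,0, 45,0,0,0,0, 45,0,0,0,0, 45,0,0,0,0]' 40;  python3 -m pendant '[45,-30,0,0,0, 45,-50,0,0,0, 45,-40,0,0,0, 45,0,0,0,0.128, 45,0,0,0,0.128, 45,0,0,0,0.128, 45,0,0,0,0]'; python3 - <<'E'
from h import *
o,t,M=state()
print(t,(M.T@np.array([.5499-t[0],-.0604-t[1],0])*1e3).round(1),np.degrees(np.arctan2(M[1,1],M[0,1])))
p,P=grab("side");u=np.array([.076,.997]);X,Y,Z=P[...,0],P[...,1],P[...,2]
m=(Z>.068)&(Z<.076)&(X>.5)&(X<.6)&(Y>-.05)&(Y<.028);q=P[m];e=rect(q[:,:2]);print("tub A lid",len(q),e,np.median(q[:,2]),np.percentile(q[:,:2]@u,[1,99]))
E
```

```text
clock: 20.45
tcp_pos: [0.4674, -0.3383, 0.0347]
orientation: [0.978, 1.336, -0.979]
contact_force: [-0.5, 0.6, 7.3]
grip_width: 0.051
clock: 21.32
tcp_pos: [0.4661, -0.3375, 0.1533]
orientation: [1.263, 1.173, -1.264]
contact_force: [-1.1, -0.4, -0.9]
grip_width: 0.0512
[ 0.4661175  -0.33753153  0.15330145] [-2.000e-01  6.300e+01 -2.826e+02] -4.242820238787346
  return _methods._mean(a, axis=axis, dtype=dtype,
  ret = ret.dtype.type(ret / rcount)
Traceback (most recent call last):
IndexError: index -1 is out of bounds for axis 0 with size 0
```

```bash
python3 -m pendant '[45,0,12.6,-56.5,0, 45,0,12.6,-56.5,0, 45,0,12.6,-56.5,0, 45,0,12.6,-56.5,0, 45,0,12.6,-56.5,0, 45,0,0,0,0, 45,0,0,0,0]'; python3 - <<'E'
from h import *
o,t,M=state()
print(t,(M.T@np.array([.5499-t[0],-.0604-t[1],0])*1e3).round(1))
u=np.array([.076,.997])
for n in("side","scene","wrist"):
    p,P=grab(n,n+"6");X,Y,Z=P[...,0],P[...,1],P[...,2]
    m=(Z>.066)&(Z<.077)&(X>.5)&(X<.6)&(Y>-.06)&(Y<.035);q=P[m];print(n,len(q))
    if len(q)>20:print("tub A lid",rect(q[:,:2]),np.median(q[:,2]),np.percentile(q[:,:2]@u,[1,99]))
E
```

```text
clock: 22.25
tcp_pos: [0.55, -0.0609, 0.1528]
orientation: [1.262, 1.174, -1.263]
contact_force: [0.6, -0.5, -1.4]
grip_width: 0.0517
[ 0.55004409 -0.06088136  0.15275802] [-0.  -0.2 -0.5]
side 44
tub A lid ((532.091064453125, -5.874853134155273), (8.805590629577637, 42.34273910522461), 1.9875645637512207) 0.07071616467331021 [0.01366212 0.05253492]
scene 190
tub A lid ((563.4252319335938, -2.258350372314453), (52.956581115722656, 37.654884338378906), 89.99959564208984) 0.07162360700004905 [0.0152208  0.06574226]
wrist 5080
tub A lid ((555.2992553710938, -0.21034812927246094), (52.309146881103516, 56.9997673034668), 85.65913391113281) 0.07158255882217786 [0.01633608 0.06732984]
```

View pics/wrist6.png

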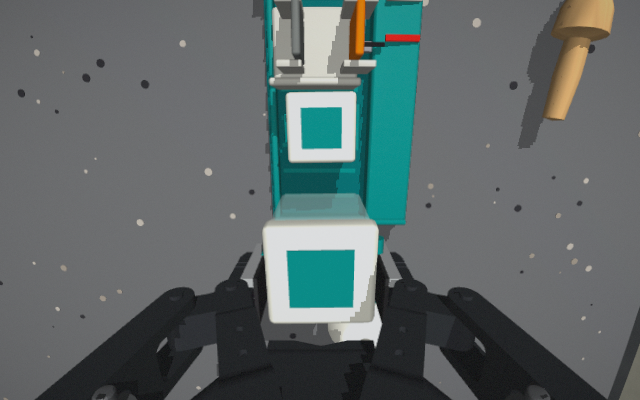

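The wrist view shows the first tub flat in the bay, with its lid at (321,127). The second tub is held square at (321,285), with enough gap for it to fit. I'll lower it.

```bash
python3 -m pendant '[45,45,0,-2.2,0, 45,35,0,0,0, 45,14,0,0,0, 45,6,0,0,0, 45,3,0,0,0,45,0,0,0,0]'; python3 -m pendant '[45,1,0,0,0, 45,1,0,0,0, 45,1,0,0,0, 45,1,0,0,0, 45,0,0,0,0]'
```

```text
clock: 23.15
tcp_pos: [0.551, -0.0585, 0.0506]
orientation: [1.265, 1.172, -1.263]
contact_force: [-0.7, -0.8, -1.3]
grip_width: 0.0511
clock: 23.78
tcp_pos: [0.5505, -0.0583, 0.0467]
orientation: [1.264, 1.172, -1.264]
contact_force: [-3.7, 0.5, 8.5]
grip_width: 0.0514
```

Contact is at z 0.0467, which fits the tub standing on the floor. I'll release, rise and check.

```bash
python3 -m pendant '[45,-0.5,0,0,0, 60,0,0,0,0, 66,0,0,0,0, 66,0,0,0,0, 66,-30,0,0,0, 80,-50,0,0,0, 85,-60,0,0,0, 85,-40,0,0,0, 85,0,0,0,0, 85,0,0,0,0]'; python3 lev.py; python3 - <<'E'
from h import *
u=np.array([.076,.997]);a=np.array([.997,-.076]);o,t,M=state();print(o["clock"],t)
p,P=grab("wrist","w7");X,Y,Z=P[...,0],P[...,1],P[...,2]
for lo,hi in((-.055,.0115),(.0115,.07)):
    V=P[...,:2]@u;m=(Z>.066)&(Z<.077)&(X>.5)&(X<.6)&(V>lo)&(V<hi);q=P[m];e=rect(q[:,:2]);c=np.array(e[0])/1e3
    A=np.c_[q[:,:2],np.ones(len(q))];n=np.linalg.lstsq(A,q[:,2],rcond=None)[0]
    print(len(q),e,"rack x,y mm",(c@a-.572)*1e3,(c@u-.1205)*1e3,"z",np.median(q[:,2]),"slope",n[:2])
p,P=grab("side","s7");X,Y,Z=P[...,0],P[...,1],P[...,2]
lid=(X>.4)&(X<.75)&(Z>.052)&(Z<.066)&(Y<-.12)&(Y>-.45)
k,L,S,C=cv2.connectedComponentsWithStats(lid.astype(np.uint8))
for i in range(1,k):
    if S[i,4]>60:q=P[L==i];print("side",S[i,4],rect(q[:,:2]))
E
```

```text
clock: 25.02
tcp_pos: [0.5498, -0.0586, 0.2256]
orientation: [1.264, 1.173, -1.265]
contact_force: [0.7, -0.1, -0.7]
grip_width: 0.0852
or (256, array([ 35, 346]), array([ 75, 353]), array([0.5845, 0.0619, 0.0841]))
red (132, array([ 56, 371]), array([ 60, 397]), array([0.6262, 0.0645, 0.0325]))
ears (3638, array([ 29, 287]), array([303, 364]), array([ 0.554 , -0.0191,  0.0716])) ((559.0900268554688, -58.13116455078125), (293.5951232910156, 71.50189971923828), 88.3997573852539)
grey ((542.6165771484375, 65.56724548339844), (33.407169342041016, 5.565084457397461), 84.71308135986328)
[-0.29779442 -0.41475062  0.4603639 ] [ 0.54945645 -0.05852146  0.22499536]
25.075 [ 0.54945645 -0.05852146  0.22499536]
2504 ((550.9064331054688, -57.23396301269531), (51.474159240722656, 57.05866622924805), 86.19773864746094) rack x,y mm -18.39650500488277 -135.6933722076416 z 0.07168392493543257 slope [-0.00563216 -0.00926624]
2938 ((555.3168334960938, -0.3847789764404297), (52.55043029785156, 56.834598541259766), 85.56654357910156) rack x,y mm -18.31987380218503 -78.67954529380798 z 0.07159351531108296 slope [-0.0047055  -0.00428604]
side 370 ((581.354248046875, -204.48056030273438), (63.059425354003906, 63.107566833496094), 52.11665344238281)
side 683 ((595.9923095703125, -339.84954833984375), (57.98897933959961, 53.498165130615234), 16.266769409179688)
```

View pics/w7.png

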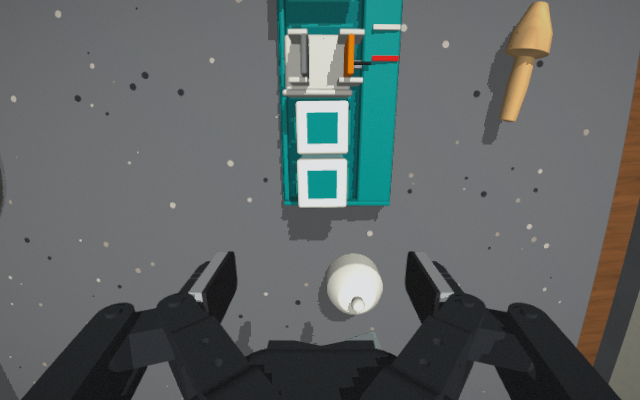

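The last view shows both tubs flat in the bay, with lids at (322,127) and (322,183). The lever is at its sprung-out distance and the pointer (355,64) is beside the red mark (385,59). I'm handing it in.

```bash
python3 -c "
from bench import r
print(r.hand_in())"
```

```text
the job is handed in; nothing more can be done
None
```

I squeezed the lever, slid the fence about 60 mm, and let go on plain rail. I then pushed the fence along by its ears until the catch dropped into the notch at the red mark. After that I stood two tubs in the bay and handed in at about 25 s; no verdict was given.

**Lock:** The lever-to-grey-plate spacing is back to its starting 42 mm, so the lever is fully out. The pointer is about 5 mm from the mark. A test push of about 12 N moved the fence only 0.4 mm.

**Tubs in the bay:** Both lids measured level (slope under 0.012), with tops 72 mm above the worktop. Their centres are near rack x −18 mm, at rack y −136 and −79 mm, between the end wall and the fence.

**Left alone:** The third tub and the sugar pot read within 2 mm of their first readings in the side camera. I did not re-measure the strainer and the reamer, but the arm never went near them.

**Off-plan readings:** While squeezing, the fingers met about 16 N upwards, so I raised the tool 3 mm. The sprung lever at first rested against a finger, so I opened the jaws wider. None of my checks failed at the end.

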